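Rewind the film and pop the camera's back

TASK

The roll in the shop's film camera is finished and the rewind release is already pressed in: crank the rewind clockwise until the film slips off the take-up spool and the resistance suddenly drops away, and stop within half a turn of that so that the film's leader stays out of the cassette. Then pull the crank straight up until the back of the camera springs open, and let go. The camera stands loose on its weighted stand: work gently enough not to shift or tip it, and leave the other things on the table alone.

Things in the scene. Friction and masses are not known exactly. Their poses are not given: they have to be found in the camera images.
- grip_center (a point): Centre of the crank's upright finger grip: a black plastic cylinder 9 mm in diameter and 13 mm tall that turns freely on its own pin, at the outer end of the folded-out steel crank arm (7 mm wide, its top 7 mm below this point and 9 mm above the camera's flat top). 22 mm from crank_axis, at the same height.
- crank_axis (a point): Point on the upright axis of the rewind crank, level with the middle of its grip, over one end of the camera's flat top; 147 mm above the table with the crank down, where it stays when the crank is lifted. Its x axis points where the lens looks, its y axis along the camera towards the crank's end.
- crank (a joint): Angle of the rewind crank (rad), 0 at the start, growing as it rewinds, clockwise seen from above. The grip needs a push of about 4 to 6 N along its circle while film is being drawn, and under 1 N once the film has slipped off the take-up spool; 1 to 4 turns are left, which cannot be seen.
- shaft (a joint): Lift of the rewind shaft and its crank (m): 0 down, 0.009 at the top stop. Pulling it up takes about 3 N at first and 6 N at the top, and unlatches the back at about 0.007; let go, it springs down again.
- stand_foot (a point): Centre of the underside of the stand's round steel foot (150 mm in diameter, 18 mm thick) on the table. The 35 mm film camera (128 x 34 x 76 mm, flat top 131 mm above the table) is screwed on it. They weigh about 3.3 kg and stand loose: over about 15 N sideways at the crank slides or rocks them. x axis: where the lens looks; y: along the camera to the crank, 47 mm off.
- back_door (a joint): Hinged back of the camera, a black panel on the face away from the lens, on an upright hinge at the end away from the crank: 0 shut, sprung open by about 0.65 rad once unlatched (rad).
- marker: Fat marker pen lying on the table, 132 mm long, 13 mm thick; origin under its middle. To be left alone.
- film_pot: Closed film pot, black with a grey lid, 34 mm in diameter, 51 mm tall; origin at the centre of its underside. To be left alone.
- packing_tape: Roll of clear packing tape lying flat, 104 mm in diameter, 48 mm high; origin at the centre of its underside. To be left alone.
- phone: Black phone lying flat, 150 x 73 x 8 mm; origin at the centre of its underside. To be left alone.

How it is judged:
By the outcome, as a careful person would: the job done as asked, in the order asked, and still so for the second after the job is handed in, with the robot touching nothing.
It also fails if it takes over 58 s, if anything falls off the work surface, if the arm or the gripper's body presses on something with over 40 N, if the wrist force passes 120 N, or if a joint passes its speed limit or range.

ROBOT

A 6-joint arm with a two-finger parallel gripper is mounted at the origin on the work surface. World frame = base frame: x ahead of the robot, y to its left, z up, the work surface at z = 0. Lengths are in m, angles in degrees, forces in N, time in s.
With the tool pointing down it reaches from about 0.35 to 0.85 m from the base axis. Payload 8.1 kg.
Tool frame: the origin (TCP) lies midway between the tips of the shut fingers; the grasp point (between the pads) lies 19 mm behind it; z points along the fingers, y is the line along which they close (so a half turn about z gives the same grasp; the last joint's range is limited). The gripper opens to 85 mm and grips with 20 to 120 N. Pads are 22 mm wide; open, the fingers measure 114 mm over their backs; the gripper's body (76 mm by 85 mm) begins 54 mm behind the grasp point. The pads swing forward as they close: fully open they stand 13 mm farther back than shut.
Start: joints at [63.575, 7.471, 85.268, -0, 87.261, -4.893], TCP at [0.22, 0.558, 0.231] pointing down, gripper open.
Joint ranges: [-169.43, 169.43], [-51.17, 129.36], [1.28, 143.12], [-76.62, 256.62], [0, 156.53], [-152.29, 152.29]. Speed limits (degrees/s): [136.94, 136.94, 159.86, 180, 180, 180].

INTERFACE

Orientations are given as [roll, pitch, yaw] about the fixed x, y, z axes, in that order (R = Rz(yaw) Ry(pitch) Rx(roll)).
In Python, from cell import ctrl gives the robot as it stands.
- The arm moves only by the shell command python3 -m pendant 'ROWS' [OPENING]. ROWS is JSON, a list of rows, each a list of 6 numbers: the shift along the world's x, y, z each as a share of 0.06 m, from -1 to 1, then the turn, a rotation vector about the world's x, y, z each as a share of 5 degrees, from -1 to 1. A call has 1 to 12 rows; each row shifts and turns the commanded pose from where the row before left it; what a row does not reach is not made up. A row lasts 1/8 s, in which the tool goes at most 62.5 mm and 10.7 degrees, less where a joint would pass 70% of its speed; a pose out of reach is approached as far as the arm can. A call with a number of a shift or a turn outside -1 to 1 is refused whole. A call with a gripper value outside its range is refused whole. OPENING is the opening, from 0 (shut) to 1 (fully open), set as the call begins (- or left out, the last holds). The fingers move at their own pace and stop on an object; the grip force is fixed at half the most. Time passes only in rows, so rows that do not move let the fingers close. It gives the time, the measured TCP pose, the force, the opening and the grip force at its end, in the units of the state.
- ctrl.get_state(): the state, without advancing time (a new reading comes with each control period).
- ctrl.snapshot(name): name is "side" or "top"; returns a dict with "frame" (400x640x3 uint8, blue, green, red), "depth" (400x640 float32, m along the optical axis (not along the pixel's ray), 0 where there is no reading), "camera_matrix" (3x3 intrinsics, pixels), "xyz" and "orientation" of the camera in the world. Camera axes: x right, y up, looking along -z (the intrinsics and any distortion apply to the point x, -y, -z); pixel columns grow to the right and rows downward; lengths in m; the calibration is good to about 2 mm. A picture is of the moment at which its call begins.
- ctrl.close_job(): hands the job in; it is judged then, once.
The state is a dict: "clock": time; "joint_pos": joint angles; "qvel": joint speeds; "effort": joint torques, N m; "tool_pos": TCP position; "ee_rot": TCP orientation; "ft_force": force on the tool from outside, world axes, zero at the start; "moment": the same for the moment, N m; "width": opening from 0.0 (shut) to 1.0 (fully open); "grasp_force": force on a finger pad.
Only numpy, scipy, OpenCV 4.12 (cv2) and the standard library are available. Lean on these libraries where they do the work, as an engineer would, in place of code of your own. Each camera call takes 0.05 s, during which the arm holds its last target. There are 200 camera calls.

## Working session

There is one attempt and no reset: what is moved stays moved. The work goes in short steps, Python scripts to look and compute and a shell command to move; the robot and the scene stay as the last step left them, time stands still between calls to the robot, and variables do not carry over. Pictures are saved under pics/ and viewed, at most 10 in all, crops included, and the job is handed in when it is done.

```bash
mkdir -p pics; ls; python3 - <<'E'
from cell import ctrl
import cv2
for n in("top","side"):
    s=ctrl.snapshot(n); cv2.imwrite(f"pics/{n}0.png",s["frame"])
    print(n,s["camera_matrix"],s["xyz"],s["orientation"],[k for k in s])
print(ctrl.get_state())
E
```

```text
pics
top [[456.13060556   0.         317.97735555]
 [  0.         456.13060556 201.77900872]
 [  0.           0.           1.        ]] [0.3890083  0.01006984 1.24117991] [  6.76136064  -0.14868594 -91.56097927] ['frame', 'depth', 'camera_matrix', 'xyz', 'orientation']
side [[434.48116961   0.         315.82130129]
 [  0.         434.48116961 199.6697419 ]
 [  0.           0.           1.        ]] [ 0.05761346 -0.79692379  0.91955558] [ 48.72400379  -0.71957715 -30.27668414] ['frame', 'depth', 'camera_matrix', 'xyz', 'orientation']
{'clock': 0.1, 'joint_pos': array([ 6.35754327e+01,  7.50912797e+00,  8.53241098e+01,  8.71665775e-04,
        8.72620714e+01, -4.89381682e+00]), 'qvel': array([ 0.06729387, -0.1583522 , -0.18905118, -0.11162318,  0.00560951,
       -0.05996591]), 'effort': array([ 1.11344641e-04, -5.70958507e+01, -5.01936400e+01, -3.15806647e-04,
        8.06795986e-03, -1.35955844e-05]), 'tool_pos': array([0.21995762, 0.55768878, 0.23035631]), 'ee_rot': array([-1.79905113e+02, -8.99819433e-03,  1.58469200e+02]), 'ft_force': array([-0.53744003, -0.66355417,  0.40576778]), 'moment': array([ 0.0029397 , -0.01932895, -0.01595627]), 'grasp_force': 0.0, 'width': 0.9998635397648845}
```

View pics/top0.png

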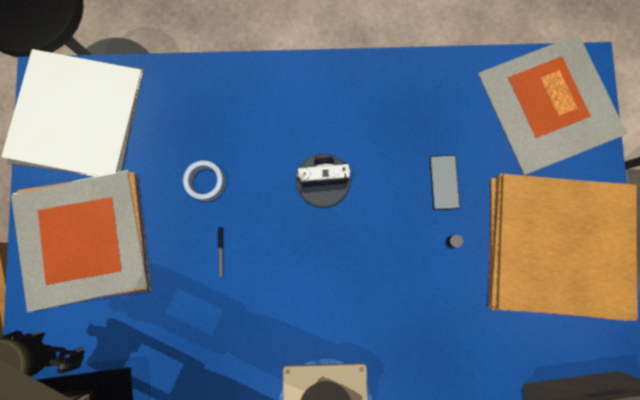

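View pics/side0.png

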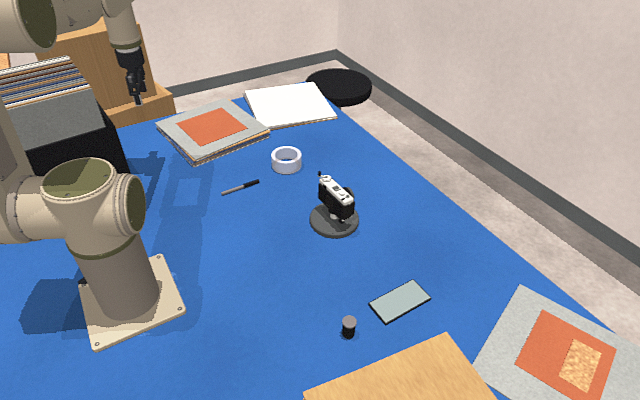

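```bash
python3 - <<'E'
from cell import ctrl
import cv2, numpy as np
a=ctrl.snapshot("top");b=ctrl.snapshot("side")
A=cv2.resize(a["frame"][145:215,285:365],(800,700)[:2],interpolation=cv2.INTER_CUBIC)[:600]
B=cv2.resize(b["frame"][160:240,300:370],(525,600),interpolation=cv2.INTER_CUBIC)
cv2.imwrite("pics/t1.png",A);cv2.imwrite("pics/s1.png",B)
E
cat > h.py <<'E'
import numpy as np
from scipy.spatial.transform import Rotation as R
def ray(s,u,v):
    K=s["camera_matrix"]; d=np.array([(u-K[0,2])/K[0,0],-(v-K[1,2])/K[1,1],-1.])
    return np.array(s["xyz"]),R.from_euler("xyz",s["orientation"],degrees=True).apply(d)
def onz(s,u,v,z):
    o,d=ray(s,u,v); return o+d*(z-o[2])/d[2]
def proj(s,p):
    K=s["camera_matrix"]; q=R.from_euler("xyz",s["orientation"],degrees=True).inv().apply(np.array(p)-s["xyz"])
    return K[0,2]+K[0,0]*q[0]/-q[2], K[1,2]-K[1,1]*q[1]/-q[2]
E
```

```text
(no output)
```

View pics/t1.png

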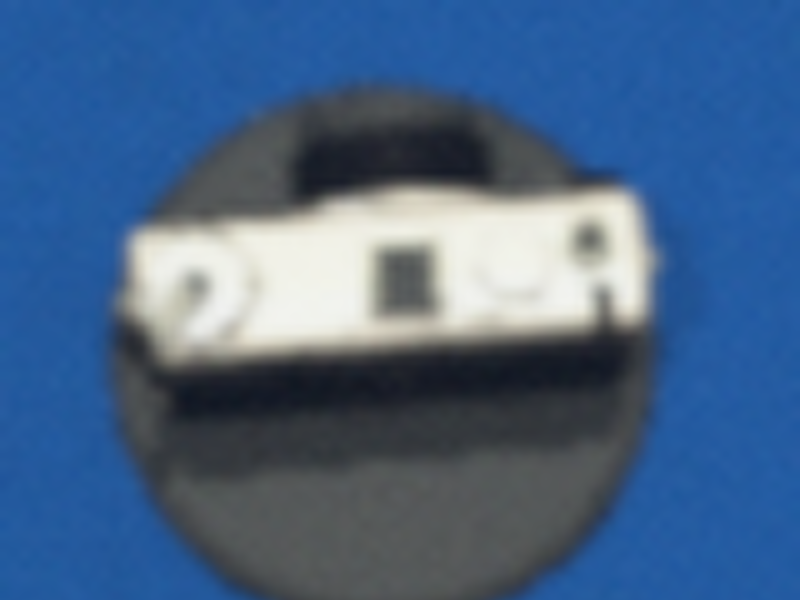

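View pics/s1.png

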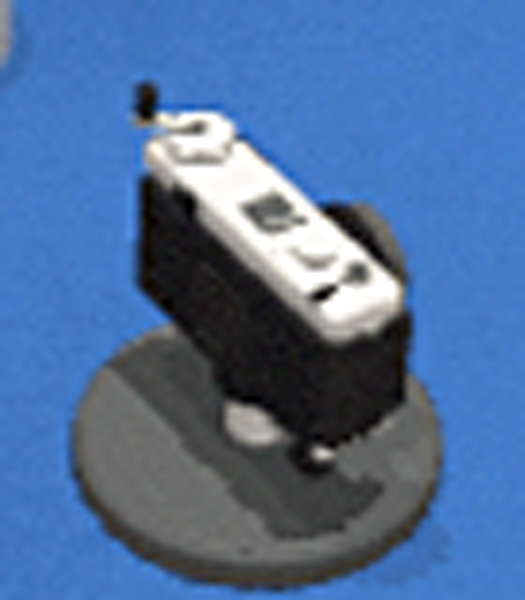

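```bash
python3 - <<'E'
from cell import ctrl
import cv2
from h import *
a=ctrl.snapshot("top");b=ctrl.snapshot("side")
T=lambda u,v,z:onz(a,285+u/10-.45,145+v/10-.45,z)
S=lambda u,v,z:onz(b,300+u/7.5-.43,160+v/7.5-.43,z)
print("grip",T(138,335,.147),S(147,98,.147))
print("knob",T(200,285,.138),S(200,130,.138))
print("corners top",[T(u,v,.131).round(4)[:2] for u,v in((130,235),(640,190),(650,330),(165,365))])
# foot
f=a["frame"].astype(int); m=((f[...,0]-f[...,2])<50).astype(np.uint8)
m[:145]=0;m[215:]=0;m[:,:285]=0;m[:,365:]=0
c=max(cv2.findContours(m,0,2)[0],key=cv2.contourArea); (u,v),r=cv2.minEnclosingCircle(c)
print("foot",onz(a,u,v,.018),r, m.sum())
# black grip pixels' local depth in the side view
d=b["depth"][168:178,315:324]; print((d*1000).astype(int)); print(f.shape)
print(b["frame"][168:180,314:325].sum(2))
E
```

```text
grip [0.577945   0.04979992 0.147     ] [0.57817892 0.05623031 0.147     ]
knob [0.59151935 0.03464559 0.138     ] [0.5918375 0.0387311 0.138    ]
corners top [array([0.6058, 0.0518]), array([ 0.6137, -0.0747]), array([ 0.5786, -0.0759]), array([0.573 , 0.0439])]
foot [ 0.59471632 -0.01473735  0.018     ] 28.463342666625977 2320
[[1515 1519 1514 1516 1518 1522 1512 1519 1521]
 [1515 1509 1515 1516 1510 1517 1512 1512 1515]
 [1511 1507 1510 1513 1513 1510 1507 1505 1501]
 [1507 1501 1503 1250 1248 1256 1506 1508 1506]
 [1501 1500 1499 1250 1248 1253 1496 1501 1507]
 [1496 1497 1500 1252 1251 1252 1502 1499 1491]
 [1490 1494 1495 1256 1252 1258 1487 1494 1499]
 [1487 1491 1484 1261 1256 1259 1261 1259 1259]
 [1483 1481 1483 1266 1262 1257 1259 1260 1257]
 [1480 1477 1481 1478 1475 1482 1273 1256 1262]]
(400, 640, 3)
[[372 376 385 372 385 373 372 382 392 379 381]
 [383 387 383 382 380 382 360 389 387 389 388]
 [385 383 379 391 402 334 378 402 386 383 382]
 [394 392 394 355 246 140 233 368 398 372 384]
 [388 376 399 341 190  86 113 363 400 395 393]
 [390 399 392 365 187  41  92 349 398 388 377]
 [395 399 400 294 110  28 156 329 380 353 342]
 [391 403 415 419 248  12 231 690 619 539 758]
 [393 392 396 376 360 335 404 587 659 705 711]
 [389 394 383 388 406 394 459 499 452 432 366]
 [401 392 393 404 386 388 455 509 601 763 765]
 [394 386 393 380 377 487 718 676 547 591 742]]
```

The crank's hub is at about (0.592, 0.036). The grip is at about (0.578, 0.053), at an angle of about 130° as seen from the axis. In the crops the black grip is at about (138,335) from the top and (147,98) from the side. The camera yaw is about 3°.

Next I'll approach above the grip with the closing line tangential to its circle.

```bash
python3 -m pendant '[[0.5,-0.7,0,0,0,-0.475],[0.5,-0.7,0,0,0,-0.475],[0.5,-0.7,0,0,0,-0.475],[0.5,-0.7,0,0,0,-0.475],[0.5,-0.7,0,0,0,-0.475],[0.5,-0.7,0,0,0,-0.475],[0.5,-0.7,0,0,0,-0.475],[0.5,-0.7,0,0,0,-0.475],[0.5,-0.7,0,0,0,-0.475],[0.5,-0.7,0,0,0,-0.475],[0.5,-0.7,0,0,0,-0.475],[0.5,-0.7,0,0,0,-0.475]]' 0.35
python3 -m pendant '[[0,0,-0.25,0,0,0],[0,0,-0.25,0,0,0],[0,0,0,0,0,0]]'
```

```text
clock: 1.8
tool_pos: [0.581, 0.0526, 0.2313]
ee_rot: [180.0, 0.0, 129.9]
ft_force: [0.5, 1.3, -0.5]
width: 0.346
grasp_force: 0.0
clock: 2.17
tool_pos: [0.5783, 0.0552, 0.1989]
ee_rot: [-179.8, -0.2, 130.1]
ft_force: [-0.9, -0.2, 0.5]
width: 0.347
grasp_force: 0.0
```

```bash
python3 -m pendant '[[0,0,-0.3,0,0,0],[0,0,-0.25,0,0,0],[0,0,0,0,0,0]]'
python3 - <<'E'
from cell import ctrl
import cv2
from h import *
a=ctrl.snapshot("top");b=ctrl.snapshot("side")
st=ctrl.get_state(); print(st["tool_pos"],proj(b,st["tool_pos"]),proj(a,st["tool_pos"]))
B=cv2.resize(b["frame"][135:205,290:360],(590,590),interpolation=cv2.INTER_CUBIC)
cv2.imwrite("pics/s2.png",B)
E
```

```text
clock: 2.55
tool_pos: [0.5787, 0.0545, 0.166]
ee_rot: [-179.8, -0.1, 130.0]
ft_force: [-0.4, 0.6, -0.3]
width: 0.348
grasp_force: 0.0
[0.58000777 0.05430266 0.16809572] (np.float64(320.19055199674204), np.float64(166.97566197101668)) (np.float64(296.0880166199237), np.float64(175.74823646689646))
```

View pics/s2.png

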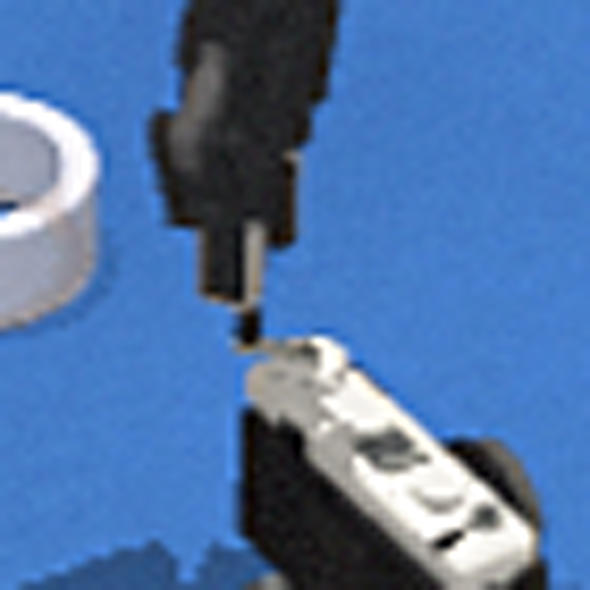

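The fingers straddle the grip in line, with the grip at about (249,325) in the crop and the finger pair centred at about column 249. I'll lower and close in stages.

```bash
python3 -m pendant '[[0,0,-0.2,0,0,0],[0,0,-0.2,0,0,0],[0,0,0,0,0,0]]'
python3 -m pendant '[[0,0,0,0,0,0],[0,0,0,0,0,0],[0,0,0,0,0,0]]' 0.16
python3 -m pendant '[[0,0,0,0,0,0],[0,0,0,0,0,0],[0,0,0,0,0,0]]' 0.12
```

```text
clock: 3.02
tool_pos: [0.579, 0.0541, 0.1424]
ee_rot: [-179.9, -0.1, 130.0]
ft_force: [0.1, -0.5, 0.4]
width: 0.351
grasp_force: 0.0
clock: 3.4
tool_pos: [0.5804, 0.0541, 0.1447]
ee_rot: [180.0, 0.0, 130.0]
ft_force: [0.5, -0.6, -0.4]
width: 0.162
grasp_force: 0.2
clock: 3.78
tool_pos: [0.5803, 0.0541, 0.1444]
ee_rot: [180.0, 0.0, 130.0]
ft_force: [-0.1, -0.5, 0.5]
width: 0.12
grasp_force: 0.2
```

```bash
python3 -m pendant '[[0,0,0,0,0,0],[0,0,0,0,0,0],[0,0,0,0,0,0]]' 0.09
python3 - <<'E'
import numpy as np
g=np.radians
for s in range(130,-231,-15):
    print(s,np.round(22/60*(np.array([np.cos(g(s-15)),np.sin(g(s-15))])-[np.cos(g(s)),np.sin(g(s))]),3),end='; ')
E
```

```text
clock: 4.15
tool_pos: [0.5802, 0.0541, 0.1444]
ee_rot: [180.0, 0.0, 130.0]
ft_force: [-1.1, -0.6, 1.2]
width: 0.09
grasp_force: 10.6
130 [0.081 0.051]; 115 [0.091 0.029]; 100 [0.096 0.004]; 85 [ 0.093 -0.021]; 70 [ 0.085 -0.044]; 55 [ 0.071 -0.065]; 40 [ 0.051 -0.081]; 25 [ 0.029 -0.091]; 10 [ 0.004 -0.096]; -5 [-0.021 -0.093]; -20 [-0.044 -0.085]; -35 [-0.065 -0.071]; -50 [-0.081 -0.051]; -65 [-0.091 -0.029]; -80 [-0.096 -0.004]; -95 [-0.093  0.021]; -110 [-0.085  0.044]; -125 [-0.071  0.065]; -140 [-0.051  0.081]; -155 [-0.029  0.091]; -170 [-0.004  0.096]; -185 [0.021 0.093]; -200 [0.044 0.085]; -215 [0.065 0.071]; -230 [0.081 0.051];
```

```bash
python3 -m pendant '[[0.081,0.051,0,0,0,0],[0.091,0.029,0,0,0,0]]'
```

```text
clock: 4.4
tool_pos: [0.5908, 0.0587, 0.1443]
ee_rot: [-180.0, 0.0, 130.0]
ft_force: [-2.4, -4.6, 1.7]
width: 0.096
grasp_force: 10.7
```

```bash
python3 -m pendant '[[0.095,-0.012,0,0,0,0],[0.09,-0.032,0,0,0,0]]'
```

```text
clock: 4.65
tool_pos: [0.6019, 0.057, 0.1443]
ee_rot: [180.0, -0.1, 130.0]
ft_force: [-3.4, 2.6, 3.0]
width: 0.091
grasp_force: 10.8
```

Fitting the measured points puts the axis at (0.5936, 0.0366), with the grip now at an angle of 68°. I'll crank in quarter turns.

```bash
python3 -m pendant '[[0.085,-0.04,0,0,0,0],[0.068,-0.065,0,0,0,0],[0.049,-0.082,0,0,0,0]]'
```

```text
clock: 5.03
tool_pos: [0.6139, 0.0455, 0.1443]
ee_rot: [180.0, -0.0, 130.0]
ft_force: [-4.4, 4.4, 2.0]
width: 0.09
grasp_force: 10.8
```

```bash
python3 -m pendant '[[0.026,-0.092,0,0,0,0],[0.001,-0.096,0,0,0,0],[-0.024,-0.093,0,0,0,0]]'
```

```text
clock: 5.4
tool_pos: [0.6145, 0.0293, 0.1443]
ee_rot: [179.9, -0.1, 130.0]
ft_force: [-0.9, 8.5, 1.3]
width: 0.095
grasp_force: 10.8
```

```bash
python3 -m pendant '[[-0.065,-0.075,0,0,0,0],[-0.067,-0.068,0,0,0,0],[-0.082,-0.049,0,0,0,0]]'
```

```text
clock: 5.78
tool_pos: [0.6032, 0.0168, 0.1446]
ee_rot: [179.8, 0.1, 130.0]
ft_force: [6.8, 4.0, -2.7]
width: 0.093
grasp_force: 10.6
```

```bash
python3 -m pendant '[[-0.092,-0.026,0,0,0,0],[-0.096,-0.001,0,0,0,0],[-0.093,0.024,0,0,0,0]]'
```

```text
clock: 6.15
tool_pos: [0.5863, 0.0158, 0.1446]
ee_rot: [179.8, 0.2, 129.9]
ft_force: [9.8, 0.4, -3.4]
width: 0.096
grasp_force: 10.5
```

```bash
python3 -m pendant '[[-0.073,0.06,0,0,0,0],[-0.065,0.064,0,0,0,0],[-0.047,0.078,0,0,0,0]]'
```

```text
clock: 6.52
tool_pos: [0.5742, 0.0263, 0.1445]
ee_rot: [-180.0, 0.2, 129.9]
ft_force: [3.2, -6.7, -0.6]
width: 0.093
grasp_force: 10.6
```

```bash
python3 -m pendant '[[-0.025,0.088,0,0,0,0],[-0.001,0.092,0,0,0,0],[0.023,0.089,0,0,0,0]]'
```

```text
clock: 6.9
tool_pos: [0.5725, 0.0425, 0.1442]
ee_rot: [-179.8, 0.1, 129.9]
ft_force: [-6.1, -5.5, 5.4]
width: 0.092
grasp_force: 11.3
```

```bash
python3 -m pendant '[[0.04,0.085,0,0,0,0],[0.066,0.067,0,0,0,0],[0.081,0.048,0,0,0,0]]'
```

```text
clock: 7.28
tool_pos: [0.5833, 0.0561, 0.1442]
ee_rot: [-179.9, -0.1, 129.9]
ft_force: [-7.3, -1.5, 6.7]
width: 0.094
grasp_force: 11.2
```

```bash
python3 -m pendant '[[0.091,0.026,0,0,0,0],[0.095,0.001,0,0,0,0],[0.092,-0.024,0,0,0,0]]'
```

```text
clock: 7.65
tool_pos: [0.6004, 0.0575, 0.1442]
ee_rot: [-180.0, -0.1, 130.0]
ft_force: [-6.3, 4.9, 5.4]
width: 0.09
grasp_force: 11.0
```

```bash
python3 -m pendant '[[0.085,-0.043,0,0,0,0],[0.068,-0.066,0,0,0,0],[0.049,-0.082,0,0,0,0]]'
```

```text
clock: 8.02
tool_pos: [0.6133, 0.0465, 0.1443]
ee_rot: [179.9, -0.1, 130.0]
ft_force: [-3.0, 7.2, 2.9]
width: 0.09
grasp_force: 10.9
```

```bash
python3 -m pendant '[[0.026,-0.091,0,0,0,0],[-0.002,-0.095,0,0,0,0],[-0.027,-0.092,0,0,0,0]]'
```

```text
clock: 8.4
tool_pos: [0.6144, 0.0297, 0.1445]
ee_rot: [179.8, 0.0, 130.0]
ft_force: [5.2, 6.5, -1.0]
width: 0.093
grasp_force: 10.8
```

```bash
python3 -m pendant '[[-0.044,-0.083,0,0,0,0],[-0.065,-0.069,0,0,0,0],[-0.082,-0.05,0,0,0,0]]'
```

```text
clock: 8.78
tool_pos: [0.6032, 0.0168, 0.1446]
ee_rot: [179.8, 0.1, 130.0]
ft_force: [6.2, 4.2, -1.7]
width: 0.092
grasp_force: 10.7
```

```bash
python3 -m pendant '[[-0.092,-0.024,0,0,0,0],[-0.095,0.001,0,0,0,0],[-0.092,0.026,0,0,0,0]]'
```

```text
clock: 9.15
tool_pos: [0.5865, 0.0158, 0.1446]
ee_rot: [179.8, 0.2, 129.9]
ft_force: [6.8, -0.6, -4.1]
width: 0.091
grasp_force: 10.6
```

Tangential force is steady at about 7 N, so film is still being drawn.

```bash
python3 -m pendant '[[-0.079,0.05,0,0,0,0],[-0.067,0.066,0,0,0,0],[-0.048,0.08,0,0,0,0]]'
```

```text
clock: 9.52
tool_pos: [0.5742, 0.0263, 0.1445]
ee_rot: [180.0, 0.3, 129.9]
ft_force: [3.5, -6.8, -1.5]
width: 0.097
grasp_force: 10.6
```

```bash
python3 -m pendant '[[-0.025,0.09,0,0,0,0],[-0.001,0.094,0,0,0,0],[0.023,0.091,0,0,0,0]]'
```

```text
clock: 9.9
tool_pos: [0.5726, 0.0428, 0.1443]
ee_rot: [-179.8, 0.1, 129.9]
ft_force: [-4.5, -7.3, 4.0]
width: 0.094
grasp_force: 11.2
```

```bash
python3 -m pendant '[[0.041,0.083,0,0,0,0],[0.066,0.067,0,0,0,0],[0.081,0.048,0,0,0,0]]'
```

```text
clock: 10.28
tool_pos: [0.5834, 0.0561, 0.1442]
ee_rot: [-179.9, -0.0, 129.9]
ft_force: [-7.9, -1.9, 4.8]
width: 0.091
grasp_force: 11.3
```

```bash
python3 -m pendant '[[0.091,0.026,0,0,0,0],[0.095,0.001,0,0,0,0],[0.092,-0.024,0,0,0,0]]'
```

```text
clock: 10.65
tool_pos: [0.6002, 0.0576, 0.1442]
ee_rot: [-180.0, -0.1, 130.0]
ft_force: [-6.7, 4.2, 4.8]
width: 0.093
grasp_force: 11.1
```

```bash
python3 -m pendant '[[0.085,-0.043,0,0,0,0],[0.068,-0.066,0,0,0,0],[0.049,-0.082,0,0,0,0]]'
```

```text
clock: 11.02
tool_pos: [0.6131, 0.0469, 0.1443]
ee_rot: [179.9, -0.1, 130.0]
ft_force: [-3.2, 8.6, 2.1]
width: 0.092
grasp_force: 11.0
```

```bash
python3 -m pendant '[[0.026,-0.091,0,0,0,0],[-0.002,-0.095,0,0,0,0],[-0.027,-0.092,0,0,0,0]]'
```

```text
clock: 11.4
tool_pos: [0.6144, 0.03, 0.1446]
ee_rot: [179.8, 0.1, 130.0]
ft_force: [6.2, 7.0, -2.3]
width: 0.096
grasp_force: 10.8
```

```bash
python3 -m pendant '[[-0.038,-0.083,0,0,0,0],[-0.065,-0.069,0,0,0,0],[-0.082,-0.05,0,0,0,0]]'
```

```text
clock: 11.78
tool_pos: [0.6034, 0.0169, 0.1445]
ee_rot: [179.8, 0.1, 130.0]
ft_force: [6.4, 4.2, -3.9]
width: 0.096
grasp_force: 10.7
```

```bash
python3 -m pendant '[[-0.092,-0.024,0,0,0,0],[-0.095,0.001,0,0,0,0],[-0.092,0.026,0,0,0,0]]'
```

```text
clock: 12.15
tool_pos: [0.5869, 0.0158, 0.1447]
ee_rot: [179.8, 0.2, 129.9]
ft_force: [7.5, -1.3, -3.4]
width: 0.094
grasp_force: 10.6
```

```bash
python3 -m pendant '[[-0.082,0.05,0,0,0,0],[-0.068,0.066,0,0,0,0],[-0.048,0.08,0,0,0,0]]'
```

```text
clock: 12.52
tool_pos: [0.5741, 0.0265, 0.1445]
ee_rot: [-180.0, 0.2, 129.9]
ft_force: [3.8, -6.9, -1.8]
width: 0.091
grasp_force: 10.7
```

```bash
python3 -m pendant '[[-0.025,0.09,0,0,0,0],[-0.001,0.094,0,0,0,0],[0.023,0.091,0,0,0,0]]'
```

```text
clock: 12.9
tool_pos: [0.5726, 0.0431, 0.1442]
ee_rot: [-179.8, 0.1, 129.9]
ft_force: [-4.7, -6.3, 5.1]
width: 0.092
grasp_force: 11.2
```

```bash
python3 -m pendant '[[0.041,0.083,0,0,0,0],[0.066,0.067,0,0,0,0],[0.081,0.048,0,0,0,0]]'
```

```text
clock: 13.28
tool_pos: [0.5834, 0.0562, 0.1442]
ee_rot: [-179.9, -0.0, 129.9]
ft_force: [-8.3, -2.2, 6.0]
width: 0.093
grasp_force: 11.3
```

```bash
python3 -m pendant '[[0.091,0.026,0,0,0,0],[0.095,0.001,0,0,0,0],[0.092,-0.024,0,0,0,0]]'
```

```text
clock: 13.65
tool_pos: [0.6002, 0.0577, 0.1442]
ee_rot: [-179.9, -0.1, 130.0]
ft_force: [-6.6, 3.5, 5.2]
width: 0.09
grasp_force: 11.2
```

```bash
python3 -m pendant '[[0.085,-0.043,0,0,0,0],[0.068,-0.066,0,0,0,0],[0.049,-0.082,0,0,0,0]]'
```

```text
clock: 14.02
tool_pos: [0.613, 0.047, 0.1443]
ee_rot: [179.9, -0.1, 130.0]
ft_force: [-3.3, 7.7, 2.9]
width: 0.091
grasp_force: 11.0
```

```bash
python3 -m pendant '[[0.026,-0.091,0,0,0,0],[-0.002,-0.095,0,0,0,0],[-0.027,-0.092,0,0,0,0]]'
```

```text
clock: 14.4
tool_pos: [0.6144, 0.0302, 0.1446]
ee_rot: [179.8, 0.1, 130.0]
ft_force: [5.7, 7.4, -1.8]
width: 0.095
grasp_force: 10.9
```

```bash
python3 -m pendant '[[-0.038,-0.083,0,0,0,0],[-0.065,-0.07,0,0,0,0],[-0.082,-0.051,0,0,0,0]]'
```

```text
clock: 14.78
tool_pos: [0.6035, 0.017, 0.1446]
ee_rot: [179.8, 0.1, 130.0]
ft_force: [6.5, 3.7, -3.3]
width: 0.091
grasp_force: 10.8
```

```bash
python3 -m pendant '[[-0.092,-0.024,0,0,0,0],[-0.095,0.001,0,0,0,0],[-0.092,0.026,0,0,0,0]]'
```

```text
clock: 15.15
tool_pos: [0.5868, 0.0158, 0.1446]
ee_rot: [179.9, 0.2, 129.9]
ft_force: [7.6, -2.3, -3.5]
width: 0.092
grasp_force: 10.6
```

```bash
python3 -m pendant '[[-0.082,0.05,0,0,0,0],[-0.068,0.066,0,0,0,0],[-0.048,0.08,0,0,0,0]]'
```

```text
clock: 15.52
tool_pos: [0.5741, 0.0266, 0.1445]
ee_rot: [-180.0, 0.2, 129.9]
ft_force: [4.3, -7.2, -1.0]
width: 0.089
grasp_force: 10.7
```

```bash
python3 -m pendant '[[-0.025,0.09,0,0,0,0],[-0.001,0.094,0,0,0,0],[0.023,0.091,0,0,0,0]]'
```

```text
clock: 15.9
tool_pos: [0.5727, 0.0433, 0.1443]
ee_rot: [-179.9, 0.1, 129.9]
ft_force: [-4.4, -6.9, 3.4]
width: 0.09
grasp_force: 11.2
```

```bash
python3 -m pendant '[[0.041,0.083,0,0,0,0],[0.066,0.067,0,0,0,0],[0.081,0.048,0,0,0,0]]'
```

```text
clock: 16.27
tool_pos: [0.5848, 0.0568, 0.1444]
ee_rot: [180.0, 0.1, 129.9]
ft_force: [0.3, -3.1, 0.6]
width: 0.093
grasp_force: 10.8
```

```bash
python3 - <<'E'
from cell import ctrl
import cv2
b=ctrl.snapshot("side");a=ctrl.snapshot("top")
B=cv2.resize(b["frame"][135:205,290:360],(590,590),interpolation=cv2.INTER_CUBIC)
cv2.imwrite("pics/s3.png",B)
E
```

```text
(no output)
```

View pics/s3.png

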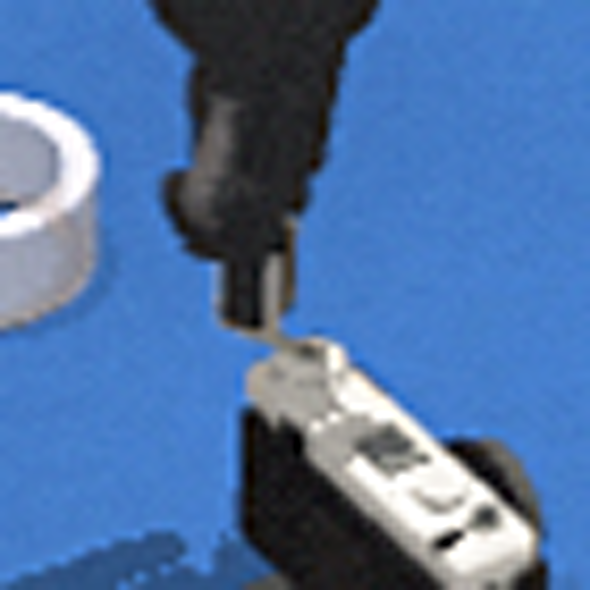

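The picture shows the fingers still on the grip, the arm leading to the hub, and the camera unmoved. At this phase the tangential force has gone from about 8 N to about 1 N. One small step will confirm the drop.

```bash
python3 -m pendant '[[0.091,0.02,0,0,0,0],[0.095,-0.005,0,0,0,0]]'
```

```text
clock: 16.62
tool_pos: [0.5955, 0.0584, 0.1443]
ee_rot: [180.0, -0.0, 130.0]
ft_force: [-0.9, -0.9, 1.3]
width: 0.093
grasp_force: 10.9
```

Confirmed: the resistance is gone. I'll firm the grip and lift.

```bash
python3 -m pendant '[[0,0,0,0,0,0],[0,0,0,0,0,0]]' 0.06; python3 -m pendant '[[0,0,0.025,0,0,0],[0,0,0.025,0,0,0],[0,0,0.025,0,0,0],[0,0,0.025,0,0,0],[0,0,0,0,0,0]]'
```

```text
clock: 16.88
tool_pos: [0.5954, 0.0584, 0.1444]
ee_rot: [180.0, 0.0, 130.0]
ft_force: [-0.5, 0.4, 2.6]
width: 0.069
grasp_force: 41.5
clock: 17.5
tool_pos: [0.595, 0.0583, 0.1501]
ee_rot: [-180.0, -0.0, 130.0]
ft_force: [0.1, 0.2, -6.4]
width: 0.066
grasp_force: 40.9
```

```bash
python3 -m pendant '[[0,0,0.02,0,0,0],[0,0,0.018,0,0,0],[0,0,0,0,0,0],[0,0,0,0,0,0],[0,0,0,0,0,0]]'
python3 - <<'E'
from cell import ctrl
import cv2
b=ctrl.snapshot("side")
B=cv2.resize(b["frame"][135:235,280:380],(590,590),interpolation=cv2.INTER_CUBIC)
cv2.imwrite("pics/s4.png",B)
E
```

```text
clock: 18.12
tool_pos: [0.5952, 0.0583, 0.1526]
ee_rot: [180.0, 0.0, 130.0]
ft_force: [-0.3, 0.4, -5.9]
width: 0.064
grasp_force: 40.9
```

View pics/s4.png

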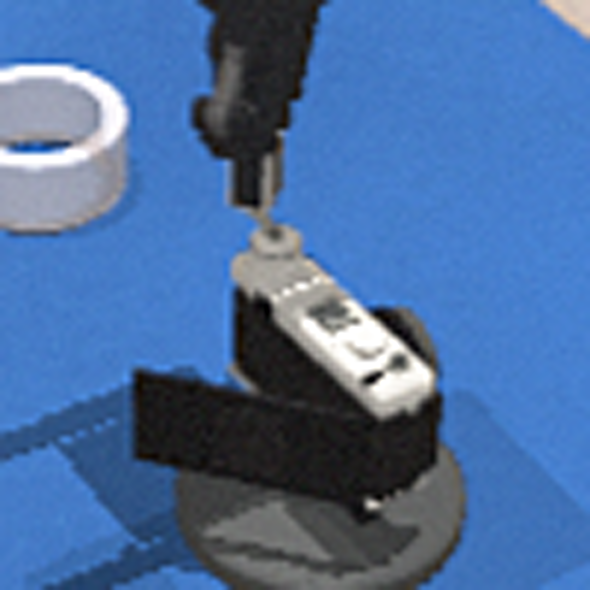

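The back is open, with the door swung out to about (135,410) in the crop. I'll ease the shaft down, release, and retreat upward.

```bash
python3 -m pendant '[[0,0,-0.045,0,0,0],[0,0,-0.045,0,0,0],[0,0,-0.035,0,0,0],[0,0,0,0,0,0]]'; python3 -m pendant '[[0,0,0,0,0,0],[0,0,0,0,0,0],[0,0,0,0,0,0],[0,0,0,0,0,0]]' 0.3; python3 -m pendant '[[0,0,0.1,0,0,0],[0,0,0.2,0,0,0],[0,0,0.5,0,0,0],[0,0,0.5,0,0,0],[0,0,0.5,0,0,0],[0,0,0,0,0,0],[0,0,0,0,0,0],[0,0,0,0,0,0]]'
python3 - <<'E'
from cell import ctrl
import cv2
b=ctrl.snapshot("side")
B=cv2.resize(b["frame"][100:250,270:410],(560,600),interpolation=cv2.INTER_CUBIC)
cv2.imwrite("pics/s5.png",B)
E
```

```text
clock: 18.68
tool_pos: [0.5952, 0.0583, 0.145]
ee_rot: [180.0, 0.0, 130.0]
ft_force: [0.4, 0.1, -2.3]
width: 0.066
grasp_force: 41.1
clock: 19.18
tool_pos: [0.5953, 0.0583, 0.1453]
ee_rot: [180.0, 0.0, 130.0]
ft_force: [-0.1, -0.3, -0.4]
width: 0.298
grasp_force: 0.0
clock: 20.18
tool_pos: [0.5945, 0.0583, 0.2516]
ee_rot: [-179.9, -0.1, 130.0]
ft_force: [-0.2, 0.0, -0.4]
width: 0.299
grasp_force: 0.0
```

View pics/s5.png

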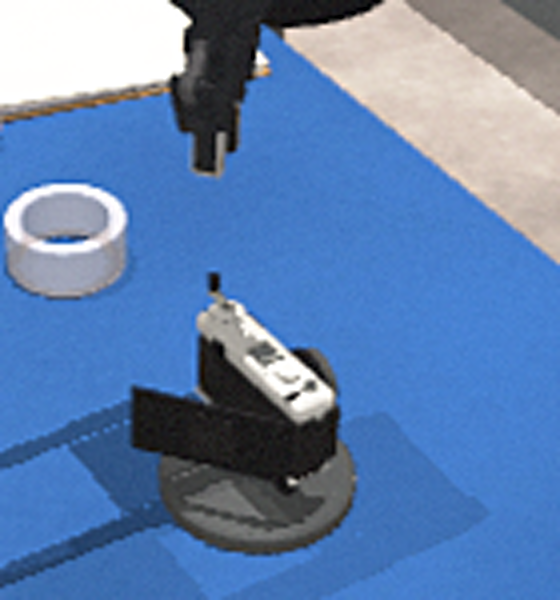

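The gripper is clear of the grip (213,283), the back is open (135,420), and the camera is upright where it was.

```bash
python3 -c "from cell import ctrl; print(ctrl.close_job())"
```

```text
the job is handed in; nothing more can be done
None
```

The film is rewound, with cranking stopped about a quarter turn or less after the resistance dropped (at roughly 4 turns); the back sprung open, I let go of the crank, the camera looks unmoved in the pictures, and the job is handed in at about 20 s.

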